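Hold the amber filter block in the ink lamp's beam

TASK

On the record shop counter, first switch on the ink lamp by pushing its red toggle lever all the way over to the other side. Then pick up the amber glass filter block, fingers on its two white frosted faces only and never on its clear amber faces, and hold it upright in the air, about midway between the lamp's lens and the signed sleeve, so that the beam goes squarely in through one clear face, through the middle of the block and out of the other. The program finishes while the gripper is still holding the block steady there, resting on nothing; leave the green block, the blue block and the marker pen where they are.

Things in the scene. Friction and masses are not known exactly. Their poses are not given: they have to be found in the camera images.
- amber: amber (orange) glass block, 30 x 30 x 60 mm, 100 to 190 g, loose, upright on a 3 mm grey mat. Origin: centre of its underside; z up. Faces at +y and -y (15 mm from the axis): frosted white, the ones to grip; at +x and -x (15 mm from the axis): clear amber, not to be touched. The three blocks stand some 0.1 m apart, in any order, each turned its own way
- amber_mid (a point): centre of the amber block, 30 mm above its underside
- amber_frost_a: frosted white face of the amber block, a 26 x 60 mm plate 2 mm thick on the block's +y side; fixed to the block; its origin and axes coincide with those of the amber block
- amber_frost_b: frosted white face of the amber block, a 26 x 60 mm plate 2 mm thick on the block's -y side; fixed to the block; its origin and axes coincide with those of the amber block
- amber_clear_a: clear amber face of the amber block, a 26 x 60 mm plate 2 mm thick on the block's +x side; fixed to the block; its origin and axes coincide with those of the amber block
- amber_clear_b: clear amber face of the amber block, a 26 x 60 mm plate 2 mm thick on the block's -x side; fixed to the block; its origin and axes coincide with those of the amber block
- green: green glass filter block of the same make and size (30 x 30 x 60 mm, loose); not wanted, leave alone. Origin: centre of its underside
- blue: blue glass filter block of the same make and size (30 x 30 x 60 mm, loose); not wanted, leave alone. Origin: centre of its underside
- bench: fixed lamp bench: black plate 360 x 110 x 10 mm, long along x. Origin: on the counter under the yellow cross line, 30 mm from the plate's centre; z up. +x is the beam's direction. Grey lamp housing x -203 to -141 mm, 75 mm wide, 120 mm high; lens at x = -124 mm; orange sleeve, 180 mm square, across the beam at x = +123 mm, top 190 mm high. Yellow line on the plate under the beam, yellow cross line at x = 0, midway
- beam (a point): the point on the beam's axis above the yellow cross mark, 85 mm above the counter (above the bench's origin): where the middle of the block belongs. The beam is about 10 mm thick and runs level from the middle of the lens to the signature in the pale disc on the sleeve
- switch (a joint): lamp's red toggle lever, rad: 0 leaning fully to the -x side of its base (off; starts at 0 to 0.15), 1.0 leaning fully to its +x side (on). It turns about a level axis along the base's y, with little friction, and stays where it is left
- switch_tip (a point): centre of the red ball knob at the end of the toggle lever, 26 mm across
- switch_base: fixed black base of the lever, 70 x 50 x 25 mm, z up. Origin: centre of its underside, on the counter. The lever turns about a point 22 mm above it; its knob's centre is 70 mm from that point: 34 mm to the -x side and 83 mm above the counter when off, 34 mm to the +x side at the same height when on, 92 mm high half-way
- marker: black and grey marker pen lying on the counter, 130 x 14 x 15 mm, 20 g, loose; leave alone. Origin: centre of its underside, x along it
Mind the look-alikes: they are no part of the job. There is more than one size of the amber; the one meant has the size given above.

How it is judged (in metres and radians):
On the way, in this order (a step that is already met when the one before it is completed fails the run):
1. the lamp is switched on: lever pushed over (value of joint switch above 0.85 rad), for 0.2 s.
2. the amber block is lifted by its frosted faces (height (world z) of amber above 0.02 m and contact force between the fingers and amber_frost_a above 0.5 N and contact force between the fingers and amber_frost_b above 0.5 N), for 0.2 s.
At the end, for the whole second after the job is handed in: Lever over (past 0.85 rad); amber block gripped on both frosted faces, its middle within 8 mm of the beam sideways, 12 mm in height, 50 mm of midway; clear faces square to the beam and block upright within 0.2 rad; still; touching no bench, block or pen (value of joint switch above 0.85 rad and contact force between the fingers and amber_frost_a above 0.5 N and contact force between the fingers and amber_frost_b above 0.5 N and x of amber_mid in the frame of bench between -0.05 and 0.05 m and y of amber_mid in the frame of bench between -0.008 and 0.008 m and height (world z) of amber_mid between 0.073 and 0.097 m and angle between the x axis of amber and the x axis of bench, either way round below 0.2 rad and angle between amber's own z axis and vertical below 0.2 rad and linear speed of amber below 0.02 m/s and angular speed of amber below 0.2 rad/s and contact force between amber and bench below 0.1 N and contact force between amber and green below 0.1 N and contact force between amber and blue below 0.1 N and contact force between amber and marker below 0.1 N); the arm keeps its last pose, push and grip.
It fails at once if a clear face of the amber block is touched by the fingers (contact force between the fingers and amber_clear_a above 1.5 N or contact force between the fingers and amber_clear_b above 1.5 N).
It fails at once if the green block, the blue block or the marker pen is disturbed (distance of any of green, blue, marker from where it was at the start of the episode above 0.02 m or angle between any of green, blue's own z axis and vertical above 0.5 rad).
It also fails if it takes over 54 s, if anything falls off the work surface, if the arm or the gripper's body presses on something with over 40 N, if the wrist force passes 120 N, or if a joint passes its speed limit or range.

ROBOT

A 6-joint arm with a two-finger parallel gripper is mounted at the origin on the work surface. World frame = base frame: x ahead of the robot, y to its left, z up, the work surface at z = 0. Lengths are in mm, angles in rad, forces in N, time in s.
With the tool pointing down it reaches from about 300 to 850 mm from the base axis. Payload 5.4 kg.
Tool frame: the origin (TCP) lies on the centre line of the jaws, within the pads' length; the fingertips stand 11 mm ahead of it and the grasp point (between the pads) lies 8 mm behind it; z points along the fingers, y is the line along which they close (so a half turn about z gives the same grasp; the last joint's range is limited). The gripper opens to 85 mm and grips with 20 to 120 N. Pads are 22 mm wide; open, the fingers measure 114 mm over their backs; the gripper's body (76 mm by 85 mm) begins 54 mm behind the grasp point. The pads swing forward as they close: fully open they stand 13 mm farther back than shut.
Start: joints at [-1.333, 0.158, 1.597, -0, 1.386, -0.21], TCP at [248.941, -518.3, 242.299] pointing down, gripper open.
Joint ranges: [-2.91, 2.91], [-0.94, 2.29], [0.18, 2.7], [-1.29, 4.43], [0.17, 2.64], [-3, 3]. Speed limits (rad/s): [2.57, 2.57, 3.14, 3.14, 3.14, 3.14].

INTERFACE

Orientations are given as a unit quaternion [x, y, z, w].
In Python, from cell import arm gives the robot as it stands. Calls block until the motion is done:
- arm.movep(position, orientation): joint-space move of the TCP to a pose.
- arm.move_linear(position, rotation=None, v=150, guard=None): straight line of the TCP; rotation=None keeps the orientation; v is the mean speed in mm/s. With guard (N) it stops when the force on the tool has changed by that much, and returns True; else False.
- arm.move_joints(angles): joint-space move.
- arm.move_gripper(opening, squeeze=None): opening from 0.0 (shut) to 1.0 (fully open); squeeze is the grip in N (None keeps the last); returns when the fingers have stopped.
- arm.hold(seconds).
- arm.solve_ik(position, orientation): joint angles nearest the present ones, or None.
- arm.state(): the state.
- arm.capture(name): name is "scene" or "top" or "wrist"; returns a dict with "pixels" (384x512x3 uint8, red, green, blue), "fovy" (degrees; the focal length in pixels is half the picture's height over the tangent of half this angle, whatever the lens; pixels are square), "cx", "cy" (the principal point, pixels), "view" (4x4, takes a point from world to camera coordinates); the wrist camera has in their place "hand_eye" (4x4, takes a point from camera to tool coordinates, whose origin is the TCP and whose axes are the flange's). Camera axes: x right, y down, z forward; pixel columns grow to the right and rows downward; lengths in mm; the calibration is good to about 2 mm. A picture is of the moment at which its call begins: read the wrist's pose just before it. There is no depth.
A pose or a line that the arm cannot do raises arm.Unreachable and nothing moves.
- arm.sign_off(): hands the job in; it is judged then, once.
The state is a dict: "t": time; "qpos": joint angles; "qd": joint speeds; "effort": joint torques, N m; "ee_pos": TCP position; "ee_rot": TCP orientation; "force": force on the tool from outside, world axes, zero at the start; "torque": the same for the moment, N m; "width": opening from 0.0 (shut) to 1.0 (fully open); "gripper_force": force on a finger pad.
Only numpy, scipy, OpenCV 4.12 (cv2) and the standard library are available. Lean on these libraries where they do the work, as an engineer would, in place of code of your own. Each camera call takes 0.05 s, during which the arm holds its last target. There are 200 camera calls.

## Working session

There is one attempt and no reset: what is moved stays moved. The work goes in short steps, each a Python script; the robot and the scene stay as the last script left them, time stands still between calls to the robot, and variables do not carry over. Pictures are saved under pics/ and viewed, at most 10 in all, crops included, and the job is handed in when it is done.

```bash
ls; mkdir -p pics
cat > h.py <<'E'
import numpy as np, cv2
from cell import arm
from scipy.spatial.transform import Rotation as R
def cap(n,save=None):
    s=arm.state(); c=arm.capture(n)
    f=c["pixels"].shape[0]/2/np.tan(np.radians(c["fovy"])/2)
    K=np.array([[f,0,c["cx"]],[0,f,c["cy"]],[0,0,1]])
    if "view" in c: T=np.linalg.inv(np.array(c["view"]))
    else:
        W=np.eye(4);W[:3,:3]=R.from_quat(s["ee_rot"]).as_matrix();W[:3,3]=s["ee_pos"];T=W@np.array(c["hand_eye"])
    if save: cv2.imwrite(f"pics/{save}.png",cv2.cvtColor(c["pixels"],cv2.COLOR_RGB2BGR))
    return dict(im=c["pixels"],K=K,T=T)
def ray(c,uv):
    d=c["T"][:3,:3]@np.linalg.inv(c["K"])@np.array([uv[0],uv[1],1.]); return c["T"][:3,3],d/np.linalg.norm(d)
def onz(c,uv,z):
    o,d=ray(c,uv); return o+d*(z-o[2])/d[2]
def tri(c1,u1,c2,u2):
    A=np.zeros((3,3));b=np.zeros(3)
    L=[ray(c1,u1),ray(c2,u2)]
    for o,d in L:
        P=np.eye(3)-np.outer(d,d);A+=P;b+=P@o
    p=np.linalg.solve(A,b); return p,[float(np.linalg.norm((np.eye(3)-np.outer(d,d))@(p-o))) for o,d in L]
def proj(c,p):
    q=np.linalg.inv(c["T"])@np.append(p,1.);q=c["K"]@q[:3];return q[:2]/q[2]
def down(yaw): # tool z down, tool y axis at angle yaw+90deg
    return (R.from_euler("z",yaw)*R.from_euler("x",np.pi)).as_quat()
E
python3 - <<'E'
from h import *
a=cap("scene","scene");b=cap("top","top")
for c in(a,b): print(c["K"][0],c["T"].round(2).tolist())
s=arm.state();print(s)
# side by side, save pickles
import pickle;pickle.dump((a,b),open("sc.pkl","wb"))
E
```

```text
pics
[448.70776608   0.         254.02304488] [[-0.77, 0.37, -0.52, 1088.97], [0.64, 0.44, -0.63, 679.76], [-0.0, -0.82, -0.57, 679.01], [0.0, 0.0, 0.0, 1.0]]
[470.17935766   0.         260.86491884] [[-0.02, -0.99, 0.11, 442.68], [-1.0, 0.02, 0.0, 15.36], [-0.01, -0.11, -0.99, 1132.21], [0.0, 0.0, 0.0, 1.0]]
{'t': 0.1, 'qpos': array([-1.33310591e+00,  1.58981567e-01,  1.59811511e+00, -3.31673126e-06,
        1.38623410e+00, -2.10068596e-01]), 'qd': array([-0.00043074, -0.00166837, -0.00249566,  0.00064069, -0.00015258,
       -0.00076881]), 'effort': array([ 3.99167702e-04, -3.96988463e+01, -3.32339180e+01, -1.56216738e-04,
        4.17013478e-03, -2.26424157e-05]), 'ee_pos': array([ 248.81179883, -517.78638954,  241.41345603]), 'ee_rot': array([ 9.75043049e-01,  2.22014184e-01, -1.36319308e-05, -8.68956356e-04]), 'force': array([ 0.09134372, -0.50666181, -0.22612805]), 'torque': array([-0.01051496, -0.01009244, -0.00825434]), 'gripper_force': 0.0, 'width': 1.000270789510561}
```

View pics/scene.png

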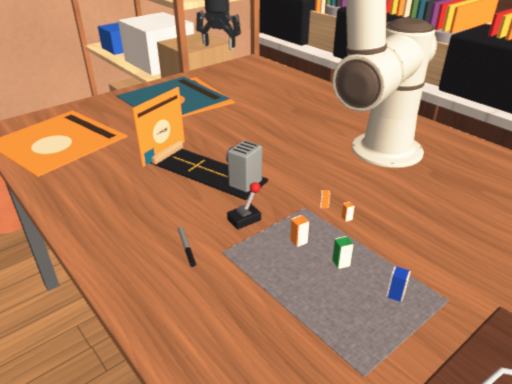

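View pics/top.png

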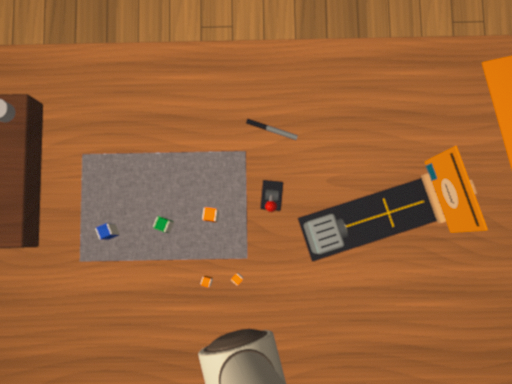

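The scene view shows the full-size amber block on the mat at (300,230), with green at (343,252) and blue at (399,283). The two small ambers are off the mat, and the red knob is at (255,188). In the top view amber is at (209,214), the lever base at (272,195), the knob at (270,206), and the yellow cross at (390,212).

```bash
cat >> h.py <<'E'
def comps(c,lo,hi,amin=15,box=None):
    hsv=cv2.cvtColor(c["im"],cv2.COLOR_RGB2HSV);m=cv2.inRange(hsv,np.array(lo),np.array(hi))
    if box: q=np.zeros_like(m);x0,y0,x1,y1=box;q[y0:y1,x0:x1]=m[y0:y1,x0:x1];m=q
    n,l,st,ce=cv2.connectedComponentsWithStats(m)
    return m,[(st[i,4],ce[i].round(1).tolist(),st[i,:4].tolist(),l==i) for i in range(1,n) if st[i,4]>=amin]
E
python3 - <<'E'
from h import *
import pickle;a,b=pickle.load(open("sc.pkl","rb"))
ks=[[x for x in comps(c,(0,170,100),(4,255,255),10,bx)[1]]+[x for x in comps(c,(174,170,100),(180,255,255),10,bx)[1]] for c,bx in((a,(235,170,275,205)),(b,(255,180,290,220)))]
for k in ks: print([x[:3] for x in k])
p=tri(a,ks[0][0][1],b,ks[1][0][1]);print("knob",p)
# base: dark region top view
m,cs=comps(b,(0,0,0),(180,255,70),80,(255,175,290,216));print([x[:3] for x in cs])
print(onz(b,(272,195),25))
# amber top tri
for n,c,bx in(("s",a,(285,212,312,250)),("t",b,(198,203,221,225))):
    m,cs=comps(c,(5,180,120),(22,255,255),10,bx);print(n,[x[:3] for x in cs])
# yellow
m,cs=comps(b,(24,150,120),(34,255,255),10,(335,180,430,250));print([x[:3] for x in cs])
ys,xs=np.nonzero(m);P=np.array([onz(b,(x,y),10)[:2] for x,y in zip(xs,ys)])
# direction by RANSAC-ish: long line
v=cv2.fitLine(P.astype(np.float32),cv2.DIST_HUBER,0,1,1).ravel();print("line",v,np.degrees(np.arctan2(v[1],v[0])))
m2,cs=comps(a,(22,130,120),(34,255,255),5,(150,150,235,195));print([x[:3] for x in cs])
big=cv2.resize(np.hstack([a["im"][140:260,140:320],b["im"][140:260,190:370]]),None,fx=2.2,fy=2.2,interpolation=cv2.INTER_CUBIC)
cv2.imwrite("pics/c1.png",big[:,:,::-1])
print("amber~",onz(b,(209.5,214.5),63),"green",onz(b,(161,224),63),"marker",onz(b,(272,129),10),"cross",onz(b,(390,212),10))
E
```

```text
[(np.int32(76), [255.1, 187.1], [250, 183, 11, 10])]
[(np.int32(91), [270.1, 205.5], [265, 201, 11, 10])]
knob (array([ 5.25701428e+02, -4.55381383e-01,  8.59717490e+01]), [0.1950565373471824, 0.1950565373472067])
[(np.int32(326), [271.8, 191.9], [261, 181, 22, 29])]
[555.52643605  -6.517678    25.        ]
s [(np.int32(189), [295.9, 227.7], [291, 216, 16, 29])]
t [(np.int32(132), [209.2, 214.1], [204, 208, 12, 14])]
[]Traceback (most recent call last):
  File "<stdin>", line 16, in <module>
cv2.error: OpenCV(4.12.0) /io/opencv/modules/imgproc/src/linefit.cpp:618: error: (-215:Assertion failed) npoints2 >= 0 || npoints3 >= 0 in function 'fitLine'
```

Run:
```python
from h import *
import pickle;a,b=pickle.load(open("sc.pkl","rb"))
hs=cv2.cvtColor(b["im"],cv2.COLOR_RGB2HSV);print(hs[210:214,388:393].tolist())
m,cs=comps(b,(18,100,90),(36,255,255),10,(340,185,426,245));print([x[:3] for x in cs])
ys,xs=np.nonzero(m);P=np.array([onz(b,(x,y),10)[:2] for x,y in zip(xs,ys)])
v=cv2.fitLine(P.astype(np.float32),cv2.DIST_HUBER,0,1,1).ravel();print("line",v,np.degrees(np.arctan2(v[1],v[0])))
m,cs=comps(b,(0,0,0),(180,255,70),80,(255,175,290,216))
for x in cs: 
    ct=cv2.findContours(x[3].astype(np.uint8),0,1)[0][0];r=cv2.minAreaRect(ct);print(r);print(onz(b,r[0],25))
for q in [(297,220),(303,220)]: print(onz(a,q,63))
print("amber~",onz(b,(209.5,214.5),63),"green",onz(b,(161,224),63),"marker",onz(b,(248,122),10),onz(b,(297,137),10),"cross",onz(b,(390,212),10),onz(a,(197,166),10))
# sleeve tops, lamp
print("sleeve", onz(b,(425,165),190)," lamp",onz(b,(323,233),120))
for yaw in (0,.5,-.5,1.57,-1.57): print(yaw,[arm.solve_ik(p,down(yaw)) is not None for p in ([526,0,200],[526,0,80],[540,110,200])])
print(down(0), R.from_quat(arm.state()["ee_rot"]).as_matrix().round(2).tolist())
print(np.array(arm.capture("wrist")["hand_eye"]).round(2).tolist(),arm.capture("wrist")["fovy"])
```

```text
[[[21, 243, 170], [20, 195, 118], [19, 176, 106], [19, 187, 120], [21, 233, 148]], [[22, 243, 192], [22, 242, 175], [22, 243, 171], [22, 243, 165], [22, 244, 178]], [[22, 243, 214], [21, 243, 204], [22, 243, 188], [22, 237, 157], [21, 218, 136]], [[22, 243, 212], [22, 243, 192], [21, 226, 141], [18, 154, 96], [18, 111, 69]]]
[(np.int32(374), [385.2, 213.2], [345, 198, 80, 30])]
line [ 2.8530577e-01 -9.5843655e-01  5.0765717e+02 -2.7384048e+02] -73.422874
((271.37298583984375, 194.89755249023438), (19.19357681274414, 27.794471740722656), 5.19442892074585)
[555.79806841  -5.03908522  25.        ]
[516.16385227 133.86825068  63.        ]
[505.94675494 142.40881942  63.        ]
amber~ [509.70202613 137.45165206  63.        ] green [490.13210774 247.93408865  63.        ] marker [737.15859579  48.01493468  10.        ] [697.55451544 -70.48149988  10.        ] cross [ 510.98714069 -287.4550793    10.        ] [ 511.94410777 -278.40375359   10.        ]
sleeve [ 593.90125811 -314.09135638  190.        ]  lamp [ 461.90717786 -112.25319933  120.        ]
0 [True, True, True]
0.5 [True, True, True]
-0.5 [True, True, True]
1.57 [True, True, True]
-1.57 [True, True, False]
[1.000000e+00 0.000000e+00 0.000000e+00 6.123234e-17] [[0.9, 0.43, -0.0], [0.43, -0.9, 0.0], [0.0, -0.0, -1.0]]
[[0.0, -0.96, -0.29, 74.41], [1.0, -0.0, 0.0, 0.71], [-0.0, -0.29, 0.96, -131.18], [0.0, 0.0, 0.0, 1.0]] 62.03563929467148
```

Run:
```python
from h import *
u=np.array([np.cos(-.1),np.sin(-.1),0]);q=down(-.1)
k=np.array([526,-1,81.])
s=arm.state()
arm.move_linear([248.8,-517.8,320],v=250)
arm.move_gripper(0.0)
p=k-45*u; arm.movep([*p[:2],220],q)
arm.move_linear(p,v=200)
c=cap("wrist","w1")
base=np.array([555.8,-5,81])
g=arm.move_linear(base+18*u,v=60,guard=15)
s=arm.state();print(g,s["ee_pos"],s["force"],s["t"],(s["ee_pos"]-base)@u)
arm.move_linear(s["ee_pos"]-20*u,v=150); 
arm.move_linear([*(s["ee_pos"]-20*u)[:2],230],v=250)
arm.move_gripper(1.0)
# look at amber; camera is 74 mm in tool +x
A=np.array([510,137.]);yaw=0.
import pickle
b=cap("top");L=[b]
for dx in(-74-40,):
    arm.movep([A[0]+dx,A[1],250],down(0));arm.hold(.2);L.append(cap("wrist","w2"))
pickle.dump(L,open("am.pkl","wb"))
m,ks=comps(b,(0,170,100),(4,255,255),10,(255,165,290,220));print([x[:3] for x in ks],[onz(b,x[1],83) for x in ks])
print(arm.state()["t"])
```

```text
True [568.04477449  -6.07519756  79.73371697] [-0.74411179  0.14020813  0.44636474] 5.8 12.290942265115058
[] []
8.7583
```

View pics/w2.png

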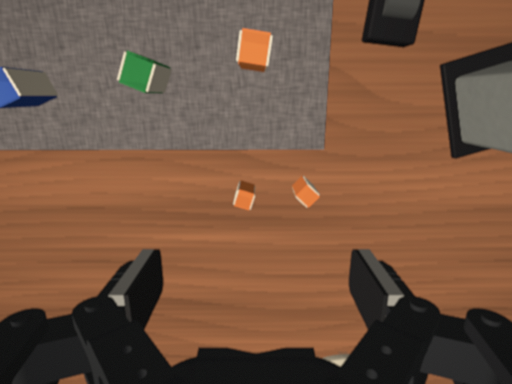

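The wrist view shows amber at (254,49), with white edges on the left and right and a visible side face below. The camera tilts back, so I'll move in closer and take two views.

Run:
```python
from h import *
import pickle
s=cap("scene");m,ks=comps(s,(0,170,100),(4,255,255),10,(215,165,275,215));print([x[:3] for x in ks])
m,ks2=comps(s,(174,170,100),(180,255,255),10,(215,165,275,215));print([x[:3] for x in ks2],[onz(s,x[1],83) for x in ks+ks2])
L=[]
for i,p in enumerate([(470,160,250),(455,115,250)]):
    arm.movep(p,down(0));arm.hold(.3);L.append(cap("wrist","v%d"%i))
pickle.dump(L,open("am.pkl","wb"))
for c in L: print(proj(c,[510,137,63]))
ims=[c["im"][int(y)-65:int(y)+65,int(x)-75:int(x)+75] for c in L for x,y in [proj(c,[510,137,63])]]
print([ (int(x)-75,int(y)-65) for c in L for x,y in [proj(c,[510,137,63])]],[i.shape for i in ims])
cv2.imwrite("pics/c2.png",cv2.resize(np.hstack(ims),(780,338),interpolation=cv2.INTER_CUBIC)[:,:,::-1])
```

```text
[(np.int32(92), [230.9, 195.8], [226, 191, 11, 11])]
[] [array([588.84797342, -11.90807668,  83.        ])]
[277.80656038 131.83514763]
[232.63338163 116.72636934]
[(202, 66), (157, 51)] [(130, 150, 3), (130, 150, 3)]
```

View pics/c2.png

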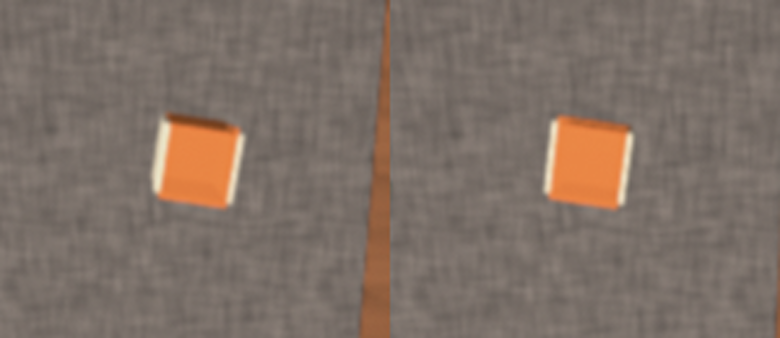

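The lever knob is now at (589,-12), on the +x side of its base, so the lamp is on. The crops show amber's frosted white faces on the left and right, turned about 7° clockwise, with the top face about 78 px wide at the 2.6× scale.

Run:
```python
from h import *
import pickle;L=pickle.load(open("am.pkl","rb"))
U=[]
for c in L:
    x,y=map(int,proj(c,[510,137,63]));bx=(x-40,y-40,x+40,y+40)
    m,cs=comps(c,(5,150,200),(22,255,255),100,bx)
    k=max(cs,key=lambda k:k[0]);ct=cv2.findContours(k[3].astype(np.uint8),0,1)[0][0];r=cv2.minAreaRect(ct)
    bp=np.array([onz(c,p,63)[:2] for p in cv2.boxPoints(r)])
    print(k[:3],r,bp.round(1).tolist(),onz(c,r[0],63).round(1));e=[bp[1]-bp[0],bp[2]-bp[1]]
    print([(np.linalg.norm(v).round(1),np.degrees(np.arctan2(v[1],v[0])).round(1)) for v in e]);U.append(r[0])
print(tri(L[0],U[0],L[1],U[1]))
```

```text
(np.int32(709), [277.9, 129.2], [263, 114, 31, 32]) ((277.9598388671875, 128.7249755859375), (25.1380615234375, 30.34146499633789), 10.124671936035156) [[500.6, 151.6], [529.4, 146.6], [525.2, 122.6], [496.2, 126.9]] [513.  136.9  63. ]
[(np.float64(29.2), np.float64(-9.8)), (np.float64(24.4), np.float64(-99.8))]
(np.int32(752), [232.6, 113.8], [219, 96, 29, 35]) ((232.46998596191406, 113.20999908447266), (25.597267150878906, 31.39554214477539), 8.130102157592773) [[500.2, 151.9], [529.4, 146.7], [526.1, 122.6], [496.8, 127.2]] [513.3 137.1  63. ]
[(np.float64(29.6), np.float64(-10.1)), (np.float64(24.4), np.float64(-97.7))]
(array([513.3029499 , 137.00180896,  64.81068091]), [0.11323387170748009, 0.11323387170749197])
```

Run:
```python
from h import *
import pickle
yaw=np.radians(-9.2);A=[513.2,137]
arm.movep([*A,130],down(yaw))
print(arm.move_linear([*A,35],v=120,guard=15))
arm.move_gripper(0.0,squeeze=50)
s=arm.state();print(s["width"]*85,s["gripper_force"],s["ee_pos"])
arm.move_linear([*A,250],v=150);s=arm.state();print(s["width"]*85,s["gripper_force"],s["force"],s["t"])
B=np.radians(-73.4);d=np.array([np.cos(B),np.sin(B)]);X=np.array([511,-287.])
p=X-70*d
j=arm.solve_ik([*p,270],down(B));print(j)
arm.movep([*p,270],down(B));arm.hold(.3)
w=cap("wrist","w3");t=cap("scene");pickle.dump((w,t),open("be.pkl","wb"));print(arm.state()["ee_pos"],arm.state()["t"],proj(w,[*X,10]))
```

```text
False
29.20676605247589 49.617478251457214 [513.56737711 137.02229079  35.36420627]
29.169308435007142 49.347184896469116 [ 0.04929671 -0.30582384 -1.08549204] 13.9
[-6.45851126e-01  4.39501714e-02  1.66538468e+00 -4.44089210e-16
  1.43225780e+00  2.20601687e+00]
[ 491.15669474 -219.55187947  270.01178937] 15.6417 [255.92763806  99.87377762]
```

View pics/w3.png

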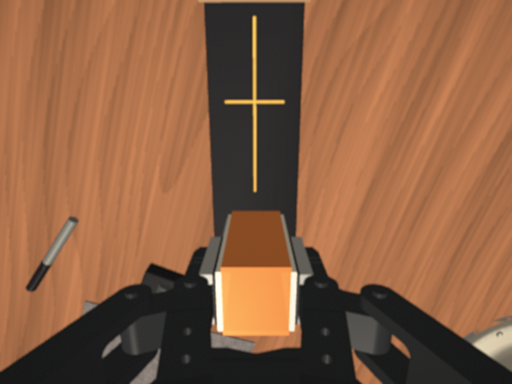

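The wrist view shows the block held by its frosted sides with a clear face forward, and the yellow cross at (254.5,102), close to the predicted (256,100).

Run:
```python
from h import *
import pickle;w,t=pickle.load(open("be.pkl","rb"));a,b=pickle.load(open("sc.pkl","rb"))
m,cs=comps(w,(18,120,120),(36,255,255),10,(215,10,300,198))
ys,xs=np.nonzero(m);P=np.array([onz(w,(x,y),10)[:2] for x,y in zip(xs,ys)],np.float32)
def lines(xs,ys,mk): 
    v=cv2.fitLine(P[mk],cv2.DIST_HUBER,0,.5,.5).ravel();return v[2:],v[:2]
o,d=lines(xs,ys,np.abs(xs-254.5)<6); o2,d2=lines(xs,ys,np.abs(ys-102)<5)
k=np.linalg.solve(np.c_[d,-d2],o2-o);X=o+k[0]*d;d=d*np.sign(-d[1])
B=np.arctan2(d[1],d[0]);print("cross",X,np.degrees(B),np.degrees(np.arctan2(d2[1],d2[0])))
uw=proj(w,[*X,10]);print(tri(w,uw,a,(197,166)),tri(w,uw,b,(390,212)))
q=down(B);Y=X-10*d
z=85-30-3+35.4   # block mid 33 mm at grasp with TCP 35.4
arm.movep([*Y,270],q)
print(arm.move_linear([*Y,z],v=120,guard=15));arm.hold(.5)
s=arm.state();print(s["ee_pos"],z,Y,s["width"],s["gripper_force"],s["t"])
cap("wrist","w4");c=cap("scene","s4");cap("top","t4")
cv2.imwrite("pics/c4.png",cv2.resize(c["im"][60:240,110:310],(800,720),interpolation=cv2.INTER_CUBIC)[:600,:,::-1])
m,ks=comps(c,(0,170,100),(4,255,255),10,(215,165,275,215));print([x[:2] for x in ks])
```

```text
cross [ 512.37146 -284.22333] -73.19679 16.498611
(array([ 510.93332397, -283.31773918,    7.14679189]), [1.669335954068943, 1.669335954068977]) (array([ 511.38809876, -284.61709743,   19.73062601]), [1.0157109367732426, 1.0157109367730948])
False
[ 509.46862947 -274.65152095   87.39756452] 87.4 [ 509.48062 -274.6503 ] 0.3453256617920664 49.356274008750916 18.1583
[(np.int32(92), [230.9, 195.8])]
```

View pics/c4.png

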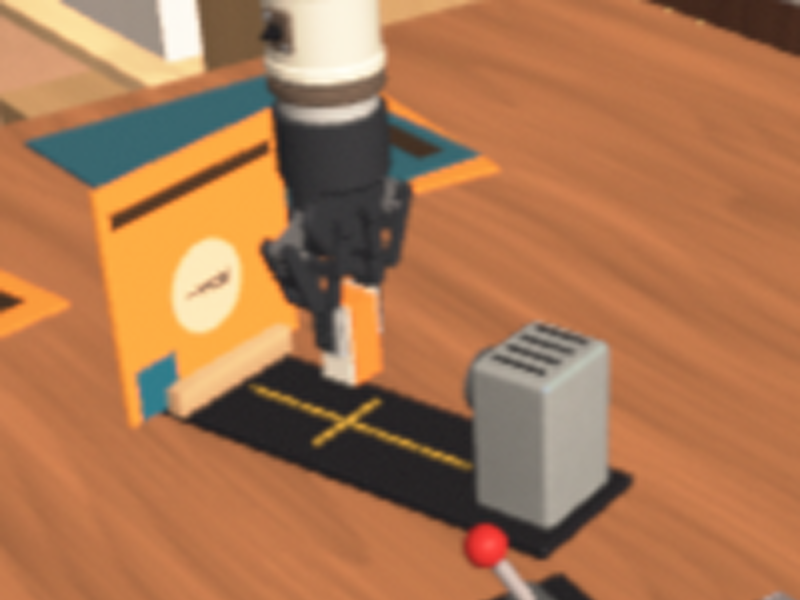

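View pics/w4.png

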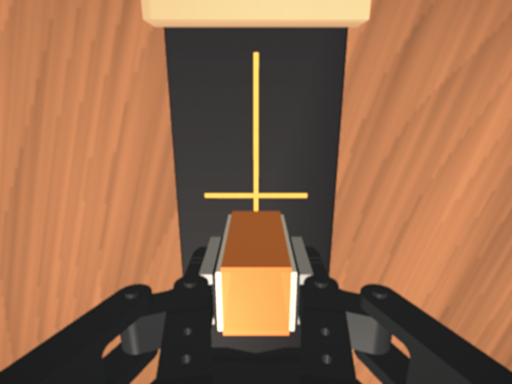

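Both views show the block upright over the yellow line. In the wrist view the line is at column 256 and the block at column 257. The lever stays over. I'll check the block's bottom height against the scene view, then hand in.

Run:
```python
from h import *
c=cap("scene");B=np.radians(-73.2);d=np.array([np.cos(B),np.sin(B)]);n=np.array([-d[1],d[0]]);p=np.array([509.5,-274.6])
for z in(55,115):
    for i in(-1,1):
        for j in(-1,1):
            u=proj(c,[*(p+15*i*d+15*j*n),z]);print(z,i,j,((u-[110,60])*4).round())
u=min(((proj(c,[*(p-15*d+15*n),z])[1]-60)*4-383,z) for z in range(40,70)) 
e=(proj(c,[*(p-15*d+15*n),55])[1]-60)*4
print(e)
if abs(e-385)<18: arm.sign_off();print("signed",arm.state()["t"])
```

```text
55 -1 -1 [379. 367.]
55 -1 1 [352. 385.]
55 1 -1 [346. 356.]
55 1 1 [319. 373.]
115 -1 -1 [373. 291.]
115 -1 1 [345. 308.]
115 1 -1 [340. 280.]
115 1 1 [311. 297.]
384.991481512292
the job is handed in; nothing more can be done
the job is handed in; nothing more can be done
```

The job is handed in: the lamp lever is pushed over, and the gripper is holding the amber block upright by its frosted faces on the beam line, about 10 mm to the lamp side of midway and resting on nothing; the pictures agree with this, but no verdict came back.

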